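# Turn the soap mould and its plate over together and unmould the soap

### The arm

A 7-joint arm with a two-finger parallel gripper is mounted at the origin on the work surface. World frame = base frame: x ahead of the robot, y to its left, z up, the work surface at z = 0. Lengths are in m, angles in rad, forces in N, time in s.
With the tool pointing down it reaches from about 0.425 to 0.875 m from the base axis. Payload 4.7 kg.
Tool frame: the origin (TCP) lies on the centre line of the jaws, within the pads' length; the fingertips stand ahead of it and the grasp point (between the pads) lies 2 mm behind it (nose_length is the z of the fingertips in the tool frame, in m); z points along the fingers, y is the line along which they close (so a half turn about z gives the same grasp; the last joint's range is limited). The gripper opens to 87 mm and grips with 3 to 60 N. Pads are 19 mm wide; open, the fingers measure 117 mm over their backs; the gripper's body (75 mm by 190 mm) begins 51 mm behind the grasp point.
Start: joints at [-1.135, 0.321, -0.07, 1.45, 0.023, 1.371, -0.057], TCP at [0.266, 0.593, 0.24] pointing down, gripper open.
Joint ranges: [-2.86, 2.86], [-0.3, 2.09], [-1.38, 1.24], [0.06, 2.45], [-1.56, 4.7], [0.09, 2.05], [-2.69, 2.69]. Speed limits (rad/s): [2.57, 2.57, 3.14, 3.14, 3.14, 3.14, 3.14].

### API

Orientations are given as a rotation vector (axis times angle).
In Python, from bench import * gives the robot as it stands.
- The arm moves only by the tool send_rows, never from a script. Its arguments are lists of equal length, an entry for each row: "xyz": the shift along the tool's x, y, z in mm, a list of three; "dr": the turn, a rotation vector about the tool's x, y, z in rad, a list of three. A call has exactly 10 rows; each row is the pose to reach, as a shift and turn from the pose commanded when the call began, along the tool's axes at that moment; what a row does not reach only later rows make up. A row lasts 1/12 s, in which the tool goes at most 41.7 mm and 7.16 degrees, less where a joint would pass 70% of its speed; a pose out of reach is approached as far as the arm can. A call with a gripper value outside its range is refused whole. "jaw" is the finger opening in mm, from 0 to 87, set as the call begins (left out, the last holds). The fingers move at their own pace and stop on an object; "grip_force" is the grip in N (left out, the last holds). Time passes only in rows, so rows that repeat a pose let the fingers close, or fill a call up. It gives the time, the measured TCP pose, the force, the opening and the grip force at its end, in the units of the state.
- get_state(): the state, without advancing time (a new reading comes with each control period).
- get_image(name): name is "scene" or "top" or "wrist"; returns the picture (480x640x3 uint8, red, green, blue); there is no depth.
- calibration(name): a dict with "vfov" (degrees; the focal length in pixels is half the picture's height over the tangent of half this angle, whatever the lens; pixels are square), "cx", "cy" (the principal point, pixels), "k1" (the pictures are not rectified: a ray, as slopes to the right and down, at radius r is drawn at 1 + k1 r^2 times it, then the intrinsics apply), "rvec" (rotation vector, rad) and "tvec" (3), from world to camera coordinates, as OpenCV has them; the wrist camera has in their place "hand_eye" (4x4, takes a point from camera to tool coordinates, whose origin is the TCP and whose axes are the flange's). Camera axes: x right, y down, z forward; pixel columns grow to the right and rows downward; lengths in m; the calibration is good to about 2 mm. A picture is of the moment at which its call begins: read the wrist's pose just before it. calibration takes no time and is no camera call.
- close_job(): hands the job in; it is judged then, once.
The state is a dict: "time": time; "joint_positions": joint angles; "qd": joint speeds; "joint_torque": joint torques, N m; "position": TCP position; "tool_rot": TCP orientation; "ft_force": force on the tool from outside, world axes, zero at the start; "torque": the same for the moment, N m; "grip_width": opening from 0.0 (shut) to 1.0 (fully open); "grip_force": force on a finger pad.
Only numpy, scipy, OpenCV 4.12 (cv2) and the standard library are available. Lean on these libraries where they do the work, as an engineer would, in place of code of your own. Each camera call takes 0.05 s, during which the arm holds its last target. There are 200 camera calls.

### The job

The blue mould in the orange stand holds a finished bar of soap and is covered by a bamboo plate. Turn the mould and the plate over together, without letting them part, and set the pair back in the orange stand with the plate underneath and let go; then lift the empty mould straight off so that the soap stays lying on its plate, and lean the mould, mouth down, in the white stand to drain. Leave the jar, bottle, brush holder and grout brush alone, and do not let the soap fall or touch it with the gripper.

Things in the scene. Friction and masses are not known exactly. Their poses are not given: they have to be found in the camera images.
- orange_stand: Orange fixed leaning stand, 90 x 90 mm base, 83 mm high: a right-angled V trough along its own y. The deck, 84 mm wide and only 54 mm long, rises at 45 degrees from the inner corner towards own -x; the stop wall, 48 mm long, rises at 45 degrees towards +x; both 6 mm thick. Things lean with a broad face on the deck, lower end against the wall. Origin: centre of underside, z up.
- orange_stand_corner (a point): Middle of the orange stand's inner V corner line, 45 mm straight above the stand's origin. In stand axes, up the deck is (-0.707, 0, 0.707), out of the deck is (0.707, 0, 0.707). A thing 100 mm long overhangs the deck's top end by 46 mm, with free room under it for a finger.
- white_stand: White fixed stand of the same shape, size, origin and axes as the orange one, empty at the start.
- white_stand_corner (a point): Middle of the white stand's inner V corner line, 45 mm straight above the stand's origin.
- mould_center (a point): Centre (half-way up) of the blue plastic soap mould, an open box 100 mm long (own x), 62 mm wide (own y), 34 mm deep (own z); walls and bottom 4 mm; own +z points out of its mouth; about 90 g. At the start its bottom lies on the orange stand's deck, its +x end against the stop wall, its mouth closed by the plate.
- plate_center (a point): Centre of the flat bamboo plate: 100 mm long (own x), 70 mm wide (own y), 8 mm thick (own z), about 60 g. It starts loose on the mould's rim, axes parallel and ends flush with the mould's, 4 mm wider on each long side. Mould and plate together are 42 mm thick and can be squeezed together by their broad outer faces.
- soap_center (a point): Cream bar of soap 88 x 50 x 27 mm (own x, y, z), about 120 g, loose in the mould with 2 mm to spare on each side and 3 mm in depth; this point is its centre. It slides easily out once the mould is lifted straight off by more than 35 mm.
- jar: Bystander: empty open amber glass jar, 76 mm across, 115 mm high; origin at the centre of its underside.
- bottle: Bystander: white capped squeeze bottle, 60 mm across, 190 mm high; origin at the centre of its underside.
- holder: Bystander: yellow plastic toilet brush holder, 110 mm across, 130 mm high; origin at the centre of its underside.
- grout_brush: Bystander: stainless steel grout brush lying bristles down, 215 mm long along its own x, 22 mm wide, 30 mm high; origin at its underside, about its middle.
There are look-alikes about, which are no part of the job. What is shaped like the orange_stand but green or purple is not meant. There is more than one size of the part that bears mould_center; the job needs the larger.

How it is judged:
By the outcome, as a careful person would: the job done as asked, in the order asked, and still so for the second after the job is handed in, with the robot touching nothing.
It also fails if it takes over 72 s, if anything falls off the work surface, if the arm or the gripper's body presses on something with over 40 N, if the wrist force passes 120 N, or if a joint passes its speed limit or range.

## Working session

There is one attempt and no reset: what is moved stays moved. The work goes in short steps, Python scripts to look and compute and a tool call to move; the robot and the scene stay as the last step left them, time stands still between calls to the robot, and variables do not carry over. Pictures are saved under pics/ and viewed, at most 10 in all, crops included, and the job is handed in when it is done.

Besides the shell and the picture viewer there is one more tool, called after "Emit:" in YAML: its name, and indented under it one key for each argument. send_rows: Moves the arm, as the interface text tells. Its arguments: {"type":"object","properties":{"xyz":{"type":"array"},"dr":{"type":"array"},"jaw":{"type":"number"},"grip_force":{"type":"number"}},"required":["xyz","dr"]}

```bash
ls; mkdir -p pics
python3 - <<'E'
from bench import *
import cv2
s=get_state(); print(s)
for n in("scene","top"):
    im=get_image(n); cv2.imwrite(f"pics/{n}0.png",im[:,:,::-1])
for n in("scene","top","wrist"): print(n,calibration(n))
E
```

```text
pics
{'time': 0.0, 'joint_positions': array([-1.13490239,  0.32180114, -0.07008366,  1.45167487,  0.02258902,
        1.37080862, -0.05688446]), 'qd': array([ 0.00041613, -0.00105636,  0.00155417, -0.00135593, -0.00029313,
       -0.00146026,  0.00215982]), 'joint_torque': array([ 3.20404524e-04, -4.91291428e+01, -4.03539296e-01, -3.12532961e+01,
       -6.38788682e-02,  4.38849139e-02,  1.99446226e-04]), 'position': array([0.26593471, 0.59253252, 0.23847574]), 'tool_rot': array([-6.57520509e-01, -3.07169446e+00,  2.95205004e-03]), 'ft_force': array([-0.05561536, -0.09819388, -0.27056085]), 'torque': array([-0.02657881, -0.01377803, -0.01975607]), 'grip_force': 0.0, 'grip_width': 1.0003362916588614}
scene {'vfov': 56.70906803639551, 'cx': 317.60252010990143, 'cy': 239.8254061639548, 'k1': 0.026183294415818837, 'rvec': array([ 1.69924382,  1.77506079, -0.79867556]), 'tvec': array([ 0.11549316, -0.33740261,  1.37878625])}
top {'vfov': 51.700153816859654, 'cx': 315.57626916268725, 'cy': 235.78522639333917, 'k1': -0.06532323821464027, 'rvec': array([ 2.16043766, -2.16847522,  0.07937699]), 'tvec': array([-0.0509103 ,  0.59045645,  1.03314422])}
wrist {'vfov': 63.91397313053885, 'cx': 326.47843141933686, 'cy': 239.58396742747118, 'k1': -0.026038993802001698, 'hand_eye': array([[ 9.33616544e-05, -9.64474831e-01, -2.64174736e-01,
         7.19798470e-02],
       [ 9.99999982e-01,  1.34433638e-04, -1.37394695e-04,
         4.50522603e-06],
       [ 1.68027696e-04, -2.64174718e-01,  9.64474826e-01,
        -1.44215709e-01],
       [ 0.00000000e+00,  0.00000000e+00,  0.00000000e+00,
         1.00000000e+00]])}
```

View pics/scene0.png

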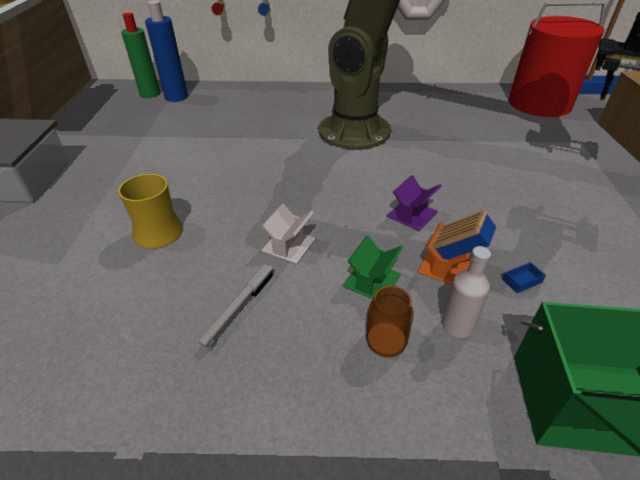

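View pics/top0.png

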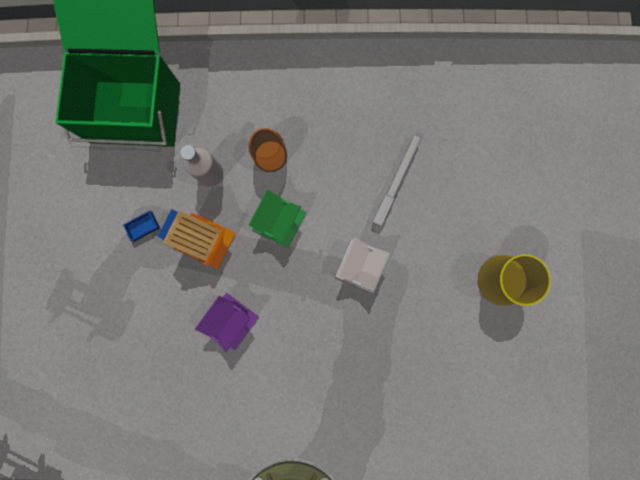

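The candidates for the mould are the blue box under the plate in the orange stand (top view about (172,222)–(230,250), scene (465,235)) and a small loose blue box (top (141,226), scene (523,277)). The one in the orange stand fits: it's larger and has the plate on it. The stands are orange (200,238), white (362,265), green (278,218) and purple (227,322); only the first two belong to the job. I'll confirm this in one enlarged crop.

Run:
```python
import cv2,numpy as np
t=cv2.imread("pics/top0.png");s=cv2.imread("pics/scene0.png")
def c(im,x,y): 
    o=cv2.resize(im[y:y+75,x:x+100],(400,300),interpolation=cv2.INTER_CUBIC)
    for k in range(0,100,20):
        cv2.putText(o,str(x+k),(k*4,8),0,.3,(0,255,255),1); cv2.line(o,(k*4,0),(k*4,4),(0,255,255),1)
    for k in range(0,75,15):
        cv2.putText(o,str(y+k),(0,k*4+4),0,.3,(0,255,255),1)
    return o
cv2.imwrite("pics/crop.png",np.vstack([np.hstack([c(t,150,200),c(t,312,228)]),np.hstack([c(s,405,205),c(s,240,195)])]))
import bench; print([n for n in dir(bench) if n[0]!='_'], getattr(bench,'nose_length',None))
```

```text
['MotionError', 'calibration', 'close_job', 'get_image', 'get_state', 'nose_length'] 0.017
```

View pics/crop.png

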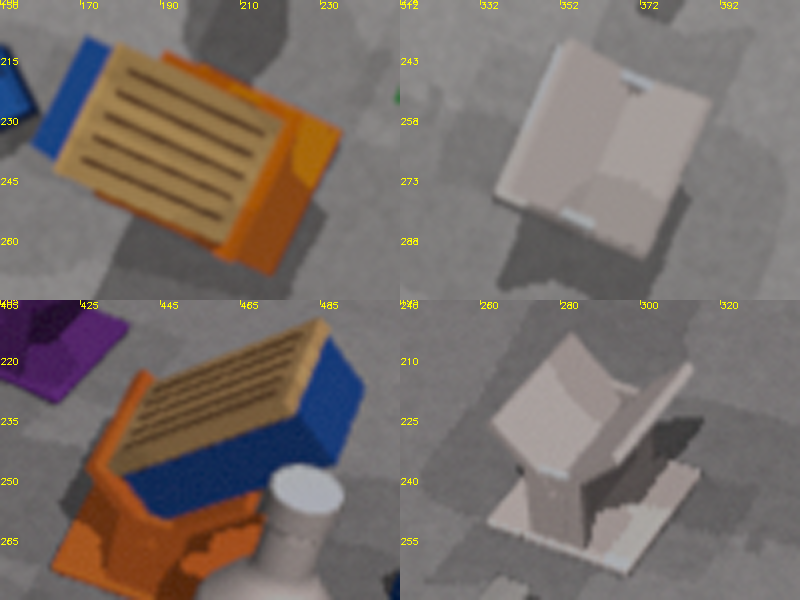

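The crop confirms that the blue box under the plate in the orange stand is the large mould, nearly as long as the plate; its blue upper end is at top (158–171, 209–237). The white stand is at top (336–390, 238–292). Next I'll triangulate the corners from both views.

```bash
cat > h.py <<'E'
import cv2,numpy as np
from scipy.spatial.transform import Rotation as Ro
from bench import *
def KD(c):
    f=240/np.tan(np.radians(c["vfov"]/2)); return np.array([[f,0,c["cx"]],[0,f,c["cy"]],[0,0,1]]),np.array([c["k1"],0,0,0,0.])
def ext(n,state=None):
    c=calibration(n)
    if n!="wrist":
        R=Ro.from_rotvec(c["rvec"]).as_matrix(); t=np.array(c["tvec"])
    else:
        T=np.eye(4);T[:3,:3]=Ro.from_rotvec(state["tool_rot"]).as_matrix();T[:3,3]=state["position"]
        M=np.linalg.inv(T@c["hand_eye"]);R,t=M[:3,:3],M[:3,3]
    return R,t,*KD(c)
def ray(n,p,state=None):
    R,t,K,D=ext(n,state); u=cv2.undistortPoints(np.array([[p]],float),K,D)[0,0]
    return -R.T@t, R.T@np.array([u[0],u[1],1])
def plane(n,p,z,state=None):
    o,d=ray(n,p,state); return o+d*(z-o[2])/d[2]
def tri(a,b,na="top",nb="scene"):
    (o1,d1),(o2,d2)=ray(na,a),ray(nb,b)
    s,*_=np.linalg.lstsq(np.c_[d1,-d2],o2-o1,rcond=None)
    p,q=o1+s[0]*d1,o2+s[1]*d2
    return (p+q)/2,np.linalg.norm(p-q)
def proj(n,P,state=None):
    R,t,K,D=ext(n,state); return cv2.projectPoints(np.array(P,float).reshape(-1,3),cv2.Rodrigues(R)[0],t,K,D)[0].reshape(-1,2)
E
python3 - <<'E'
from h import *
np.set_printoptions(precision=4,suppress=True)
for n,a,b in [("plateUpNear",(179.5,210.5),(476.25,232)),("plateUpFar",(163.75,243),(484.5,209.5)),("plateLoNear",(223.5,227),(432,248)),("plateLoFar",(208,261),(442.5,223)),
("mouldUpNear",(171.25,209.5),(488.75,246)),("mouldUpFar",(158,236.75),(496,226)),
("wL near",(354.5,238),(293.75,234.5)),("wL far",(336.25,275.5),(312.5,211.25)),("wR near",(389.5,253),(263,225)),("wR far",(373.25,292.5),(283,203.25))]:
    print(n,*tri(a,b))
for p in [(195,175),(188,152)]: print("bottle",plane("top",p,0.19 if p[0]==188 else 0.0))
print("jar top",plane("top",(267,140),.115))
E
```

```text
plateUpNear [0.6297 0.2066 0.1415] 0.003114416906214225
plateUpFar [0.5665 0.2349 0.1442] 0.003442911963196961
plateLoNear [0.605  0.1376 0.0755] 0.004378589690410725
plateLoFar [0.5349 0.1675 0.0815] 0.0049642457161259215
mouldUpNear [0.6362 0.2329 0.1135] 0.000947878501204678
mouldUpFar [0.5815 0.258  0.1159] 5.300630468022156e-05
wL near [ 0.5804 -0.1338  0.0809] 0.0015103260539646543
wL far [ 0.5048 -0.0982  0.0818] 0.0052787723806695715
wR near [ 0.5496 -0.2029  0.0781] 0.001967395043969017
wR far [ 0.4701 -0.1694  0.075 ] 0.0015898696983481584
bottle [0.7309 0.2174 0.    ]
bottle [0.7327 0.1806 0.19  ]
jar top [0.7756 0.0422 0.115 ]
```

```bash
cat >> h.py <<'E'
def frame(yaw=-114):
    a=np.radians(yaw); sx=np.array([np.cos(a),np.sin(a),0]);k=np.array([0,0,1.]);sy=np.cross(k,sx)
    return sx,sy,(k-sx)/2**.5,(k+sx)/2**.5
def goal(corner,U,N,kind,yaw=-114,S=0):
    sx,sy,u,n=frame(yaw); p=np.array(corner)+(U*u+N*n+S*sy)/1000
    y,z={"A":(n,-u),"B":(-n,-u),"C":(sy,-n),"D":(-sy,-n)}[kind]
    return p,np.c_[np.cross(y,z),y,z]
def rel(p,R,s=None):
    s=s or get_state(); R0=Ro.from_rotvec(s["tool_rot"]).as_matrix()
    return (R0.T@(p-s["position"])*1000).round(1), Ro.from_matrix(R0.T@R).as_rotvec().round(4)
OC=(.581,.181,.045); WC=(.525,-.153,.045)
E
python3 - <<'E'
from h import *
for k in "AB":
    p,R=goal(OC,190,21,k); print(k,p,*rel(p,R))
print(plane("top",(141,226),.02))
E
```

```text
A [0.62960545 0.29016964 0.19419953] [-455.5 -127.    44.6] [-1.6000e-03 -1.1987e+00  2.9009e+00]
B [0.62960545 0.29016964 0.19419953] [-455.5 -127.    44.6] [ 0.7837 -0.0011 -0.0028]
[0.61422148 0.32964174 0.02      ]
```

Emit:
send_rows:
  xyz:
    - [-38,-11,0]
    - [-76,-22,0]
    - [-114,-33,0]
    - [-152,-44,0]
    - [-190,-55,0]
    - [-228,-66,0]
    - [-266,-77,0]
    - [-304,-88,0]
    - [-342,-99,0]
    - [-380,-107,0]
  dr:
    - [0.08,0,0]
    - [0.16,0,0]
    - [0.24,0,0]
    - [0.32,0,0]
    - [0.4,0,0]
    - [0.48,0,0]
    - [0.56,0,0]
    - [0.64,0,0]
    - [0.72,0,0]
    - [0.784,0,0]
  jaw: 70
  grip_force: 10

```text
time: 0.93
position: [0.5296, 0.3611, 0.222]
tool_rot: [-0.593, -2.741, 1.013]
ft_force: [0.6, 0.1, -2.1]
grip_width: 0.802
grip_force: 0.0
```

Run:
```python
from h import *
s=get_state(); print(s["time"],s["joint_positions"].round(2),s["position"],s["grip_width"])
p,R=goal(OC,175,21,"B"); print(*rel(p,R))
im=get_image("wrist"); cv2.imwrite("pics/w1.png",im[:,:,::-1])
```

```text
0.9333 [-0.99  0.85  0.47  0.93  0.02  2.04  0.6 ] [0.52958514 0.36111963 0.22200342] 0.8018655481035498
[-121.1   -1.2   49.7] [ 0.0747 -0.0168 -0.0001]
```

View pics/w1.png

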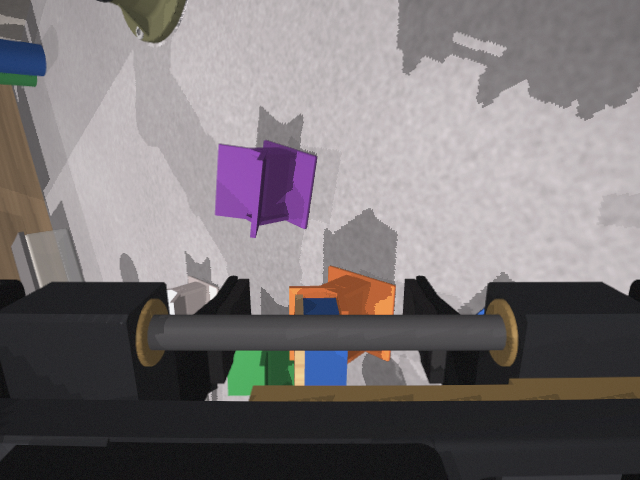

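The wrist view shows the pair between the fingers, with the blue end at about (325,340), the purple stand at (265,190), and no obstruction. I'll continue to the pre-grasp pose.

Emit:
send_rows:
  xyz:
    - [-12,0,0]
    - [-24,0,0]
    - [-36,0,0]
    - [-48,0,0]
    - [-60,0,0]
    - [-72,0,5]
    - [-84,0,10]
    - [-75,0,15]
    - [-75,0,15]
    - [-75,0,15]
  dr:
    - [0,0,0]
    - [0,0,0]
    - [0,0,0]
    - [0,0,0]
    - [0,0,0]
    - [0,0,0]
    - [0,0,0]
    - [0,0,0]
    - [0,0,0]
    - [0,0,0]

```text
time: 1.82
position: [0.5915, 0.3241, 0.2124]
tool_rot: [-0.588, -2.746, 1.009]
ft_force: [0.5, -0.4, 0.6]
grip_width: 0.803
grip_force: 0.0
```

Run:
```python
from h import *
s=get_state(); print(s["time"],s["joint_positions"].round(2),s["position"],s["grip_width"])
p,R=goal(OC,175,21,"B"); print(*rel(p,R))
```

```text
1.8167 [-0.95  0.95  0.65  0.84 -0.06  2.03  0.75] [0.59147664 0.32414765 0.21240426] 0.8032644299060621
[-49.2  -1.3  38.2] [ 0.0787 -0.0135  0.0023]
```

Emit:
send_rows:
  xyz:
    - [-8,0,0]
    - [-16,0,0]
    - [-24,0,0]
    - [-32,0,5]
    - [-40,0,10]
    - [-48,0,15]
    - [-49,0,20]
    - [-49,0,25]
    - [-49,0,30]
    - [-49,0,30]
  dr:
    - [0.01,0,0]
    - [0.02,0,0]
    - [0.03,0,0]
    - [0.04,0,0]
    - [0.05,0,0]
    - [0.06,0,0]
    - [0.07,0,0]
    - [0.075,0,0]
    - [0.075,0,0]
    - [0.075,0,0]

```text
time: 2.65
position: [0.6277, 0.2856, 0.1883]
tool_rot: [-0.579, -2.693, 1.11]
ft_force: [0.0, -0.9, 1.3]
grip_width: 0.802
grip_force: 0.0
```

Run:
```python
from h import *
s=get_state(); print(s["time"],s["joint_positions"].round(4),s["position"],s["tool_rot"])
p,R=goal(OC,175,21,"B"); print(*rel(p,R))
```

```text
2.65 [-0.9053  1.0503  0.7231  0.7746 -0.0681  2.0507  0.8364] [0.62769264 0.28563046 0.18834528] [-0.57868882 -2.69341745  1.11022403]
[ 0.  -0.7  7.4] [ 0.0013 -0.0132  0.0011]
```

Emit:
send_rows:
  xyz:
    - [0,-1,12]
    - [0,-1,24]
    - [0,-1,36]
    - [0,-1,48]
    - [0,-1,60]
    - [0,-1,72]
    - [0,-1,84]
    - [0,-1,94]
    - [0,-1,102]
    - [0,-1,102]
  dr:
    - [0,-0.005,0]
    - [0,-0.01,0]
    - [0,-0.013,0]
    - [0,-0.013,0]
    - [0,-0.013,0]
    - [0,-0.013,0]
    - [0,-0.013,0]
    - [0,-0.013,0]
    - [0,-0.013,0]
    - [0,-0.013,0]

```text
time: 3.48
position: [0.5964, 0.2192, 0.1171]
tool_rot: [-0.574, -2.704, 1.117]
ft_force: [-0.5, -0.8, -0.2]
grip_width: 0.804
grip_force: 0.0
```

Run:
```python
from h import *
s=get_state(); print(s["time"],s["joint_positions"].round(4),s["position"],s["ft_force"])
p,R=goal(OC,78,21,"B"); print(*rel(p,R))
a=get_image("wrist");b=get_image("scene")[120:360,330:650]
b=np.ascontiguousarray(b);b=cv2.resize(b,None,fx=2,fy=2)[:480,:400]
cv2.imwrite("pics/w2.png",np.hstack([cv2.resize(a[240:,120:520],(400,240)),b[:240]])[:,:,::-1])
cv2.imwrite("pics/w2.png",np.hstack([a[:,140:540],b])[:,:,::-1])
```

```text
3.4833 [-0.9832  0.9633  0.7328  1.1253 -0.0365  1.7987  0.8303] [0.59641803 0.21916333 0.11707617] [-0.45340243 -0.77318739 -0.19438485]
[-1.4  0.9  2.1] [ 0.0014 -0.0008  0.0007]
```

View pics/w2.png

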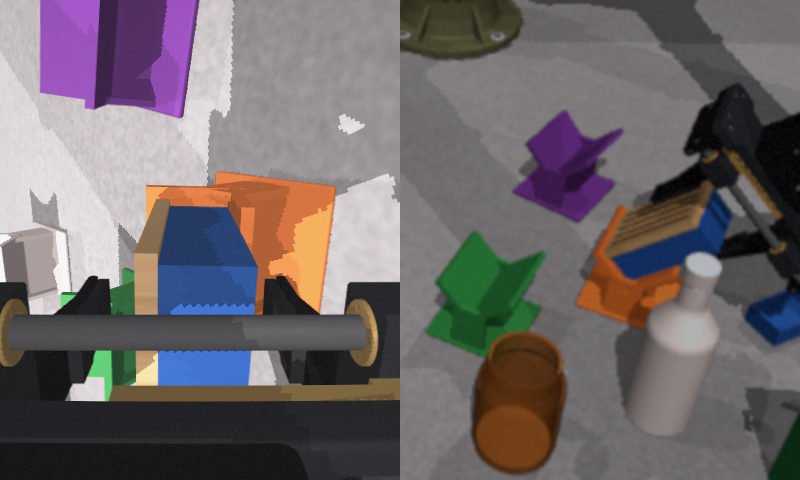

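The wrist view shows the pair between the fingers: the near-end mould corner is at (397,266) and the plate corner at (274,252). I'll compare those with the predicted pixels.

Run:
```python
from h import *
s=get_state()
P=[goal(OC,*a,"B",S=b)[0] for a,b in [((100,0),-31),((100,34),-31),((100,42),-35),((0,0),-31)]]
print(proj("wrist",P,s).round(1))
o,R=goal(OC,0,0,"B"); sx,sy,u,n=frame()
T=Ro.from_rotvec(s["tool_rot"]).as_matrix()
# place observed corners at depth of end plane U=100 
for q in [(397,266),(298,266),(274,252)]:
    c,d=ray("wrist",q,s); k=(.1-(c-np.array(OC))@u)/(d@u); x=c+d*k; print((x-np.array(OC))@np.c_[u,n,sy]*1000, T.T@(x-s["position"])*1000)
```

```text
[[387.3 260.5]
 [288.8 260.5]
 [265.2 249.3]
 [361.3 207.2]]
[100.          -3.47154368 -28.97818312] [ 27.87979707  25.14499649 -18.26193465]
[100.          30.87509824 -28.97835977] [ 27.90384561  -9.20149091 -18.36211577]
[100.          39.01613065 -34.05194212] [ 32.98308304 -17.33894751 -18.39029196]
```

Emit:
send_rows:
  xyz:
    - [-1,2,0]
    - [-2,4,0]
    - [-2,4,0]
    - [-2,4,0]
    - [-2,4,0]
    - [-2,4,0]
    - [-2,4,0]
    - [-2,4,0]
    - [-2,4,0]
    - [-2,4,0]
  dr:
    - [0,0,0]
    - [0,0,0]
    - [0,0,0]
    - [0,0,0]
    - [0,0,0]
    - [0,0,0]
    - [0,0,0]
    - [0,0,0]
    - [0,0,0]
    - [0,0,0]
  jaw: 52

```text
time: 4.42
position: [0.6003, 0.2216, 0.1149]
tool_rot: [-0.574, -2.706, 1.117]
ft_force: [0.0, 0.4, -0.3]
grip_width: 0.597
grip_force: 0.0
```

Emit:
send_rows:
  xyz:
    - [0,0,0]
    - [0,0,0]
    - [0,0,0]
    - [0,0,0]
    - [0,0,0]
    - [0,0,0]
    - [0,0,0]
    - [0,0,0]
    - [0,0,0]
    - [0,0,0]
  dr:
    - [0,0,0]
    - [0,0,0]
    - [0,0,0]
    - [0,0,0]
    - [0,0,0]
    - [0,0,0]
    - [0,0,0]
    - [0,0,0]
    - [0,0,0]
    - [0,0,0]
  jaw: 30
  grip_force: 10

```text
time: 5.25
position: [0.5999, 0.2204, 0.1162]
tool_rot: [-0.577, -2.703, 1.121]
ft_force: [-3.6, -2.9, 5.4]
grip_width: 0.486
grip_force: 10.0
```

Emit:
send_rows:
  xyz:
    - [0,-1,0]
    - [0,-2,0]
    - [0,-2,0]
    - [0,-2,0]
    - [0,-2,0]
    - [0,-2,0]
    - [0,-2,0]
    - [0,-2,0]
    - [0,-2,0]
    - [0,-2,0]
  dr:
    - [0,0,0]
    - [0,0,0]
    - [0,0,0]
    - [0,0,0]
    - [0,0,0]
    - [0,0,0]
    - [0,0,0]
    - [0,0,0]
    - [0,0,0]
    - [0,0,0]
  grip_force: 50

```text
time: 6.08
position: [0.5999, 0.2202, 0.1163]
tool_rot: [-0.574, -2.706, 1.117]
ft_force: [-0.3, -1.4, 2.8]
grip_width: 0.48
grip_force: 49.9
```

Run:
```python
from h import *
s=get_state(); print(s["joint_positions"].round(3),s["position"],s["tool_rot"],s["ft_force"],s["torque"],s["grip_force"])
R=Ro.from_rotvec(s["tool_rot"]).as_matrix(); print(R.round(3)); print(np.array(rel(*goal(OC,78,21,"B"))))
np.save("grasp.npy",np.r_[s["position"],s["tool_rot"]])
```

```text
[-0.978  0.97   0.732  1.114 -0.038  1.801  0.831] [0.59990188 0.22017807 0.11634235] [-0.57437191 -2.70615771  1.11721285] [-0.32648159 -1.42367476  2.81147627] [-0.00259565 -0.21790913  0.00874118] 49.9309666427871
[[-0.914  0.288 -0.286]
 [ 0.406  0.648 -0.645]
 [-0.    -0.705 -0.709]]
[[ 1.3e+00 -1.3e+00  3.2e+00]
 [ 2.4e-03  9.0e-04  2.0e-04]]
```

Emit:
send_rows:
  xyz:
    - [0,-5,0]
    - [0,-14,0]
    - [0,-28,-3]
    - [0,-45,-15]
    - [5,-60,-35]
    - [15,-75,-55]
    - [28,-90,-75]
    - [42,-105,-90]
    - [55,-110,-100]
    - [60,-110,-100]
  dr:
    - [0,0,0]
    - [0,0,0]
    - [0,0,0]
    - [0,0,0]
    - [0,0,0]
    - [0,0,0]
    - [0,0,0]
    - [0,0,0]
    - [0,0,0]
    - [0,0,0]

```text
time: 6.92
position: [0.5414, 0.2394, 0.2683]
tool_rot: [-0.574, -2.711, 1.111]
ft_force: [1.0, 0.9, -3.3]
grip_width: 0.481
grip_force: 49.9
```

Run:
```python
from h import *
s=get_state(); print(s["joint_positions"].round(3),s["position"],s["tool_rot"],s["ft_force"],s["torque"],s["grip_force"],s["grip_width"])
```

```text
[-1.089  0.775  0.79   1.126  0.037  1.983  0.851] [0.54139401 0.23935042 0.26832189] [-0.57423417 -2.71141909  1.11139428] [ 0.96787126  0.85784334 -3.27541701] [ 1.2774616  -0.55177262  0.05285169] 49.90840250509791 0.4808073804929937
```

Emit:
send_rows:
  xyz:
    - [0,0,0]
    - [0,0,0]
    - [0,0,0]
    - [0,0,0]
    - [0,0,0]
    - [0,0,0]
    - [0,0,0]
    - [0,0,0]
    - [0,0,0]
    - [0,0,0]
  dr:
    - [0,0,0.12]
    - [0,0,0.24]
    - [0,0,0.36]
    - [0,0,0.48]
    - [0,0,0.6]
    - [0,0,0.72]
    - [0,0,0.84]
    - [0,0,0.96]
    - [0,0,1.08]
    - [0,0,1.2]

```text
time: 7.75
position: [0.5415, 0.2375, 0.2635]
tool_rot: [1.931, 1.831, -1.016]
ft_force: [0.1, 0.4, -3.0]
grip_width: 0.48
grip_force: 49.9
```

Run:
```python
from h import *
s=get_state(); print(s["joint_positions"].round(3),s["position"],s["tool_rot"],s["grip_force"],s["grip_width"])
```

```text
[-1.208  0.909  1.105  1.136 -0.143  1.981 -0.196] [0.54149649 0.23750632 0.26351639] [ 1.93126459  1.83093954 -1.0162433 ] 49.90067105834896 0.4800629186130374
```

Emit:
send_rows:
  xyz:
    - [0,0,0]
    - [0,0,0]
    - [0,0,0]
    - [0,0,0]
    - [0,0,0]
    - [0,0,0]
    - [0,0,0]
    - [0,0,0]
    - [0,0,0]
    - [0,0,0]
  dr:
    - [0,0,0.12]
    - [0,0,0.24]
    - [0,0,0.36]
    - [0,0,0.48]
    - [0,0,0.6]
    - [0,0,0.72]
    - [0,0,0.84]
    - [0,0,0.96]
    - [0,0,1.08]
    - [0,0,1.2]

```text
time: 8.58
position: [0.5415, 0.2375, 0.2635]
tool_rot: [2.399, 0.384, -0.549]
ft_force: [-0.0, -0.7, -2.7]
grip_width: 0.477
grip_force: 49.9
```

Run:
```python
from h import *
s=get_state(); print(s["joint_positions"].round(3),s["position"],s["tool_rot"],s["grip_force"],s["grip_width"])
print(rel(*goal(OC,78,21,"A")))
```

```text
[-1.238  0.966  1.214  1.137 -0.213  1.989 -1.335] [0.54151089 0.23751375 0.26346151] [ 2.39895492  0.38387907 -0.54926401] 49.90341273172817 0.47710369733732944
(array([116.5, -40.4, 101.7]), array([-1.900e-03,  3.000e-04,  7.366e-01]))
```

Emit:
send_rows:
  xyz:
    - [0,0,0]
    - [0,0,0]
    - [0,0,0]
    - [0,0,0]
    - [0,0,0]
    - [0,0,0]
    - [0,0,0]
    - [0,0,0]
    - [0,0,0]
    - [0,0,0]
  dr:
    - [0,0,0.12]
    - [0,0,0.24]
    - [0,0,0.36]
    - [0,0,0.48]
    - [0,0,0.6]
    - [0,0,0.68]
    - [0,0,0.737]
    - [0,0,0.737]
    - [0,0,0.737]
    - [0,0,0.737]

```text
time: 9.42
position: [0.5417, 0.2377, 0.2642]
tool_rot: [2.318, -0.485, -0.207]
ft_force: [-0.5, 0.6, -2.8]
grip_width: 0.477
grip_force: 49.9
```

Run:
```python
from h import *
s=get_state(); print(s["joint_positions"].round(3),s["position"],s["tool_rot"],s["grip_force"],s["grip_width"])
g=np.load("grasp.npy"); R=Ro.from_rotvec(g[3:])*Ro.from_rotvec([0,0,np.pi])
print(rel(g[:3],R.as_matrix()))
b=get_image("scene")[100:340,330:640]
cv2.imwrite("pics/f3.png",cv2.resize(b,None,fx=2,fy=2)[:,:,::-1])
```

```text
[-1.24   0.971  1.224  1.136 -0.219  1.991 -2.059] [0.54170539 0.23767175 0.26415936] [ 2.31770487 -0.48459038 -0.20672246] 49.918974807151244 0.47686003729907
(array([  61. , -109.4,   99.3]), array([0.0004, 0.0011, 0.0065]))
```

View pics/f3.png

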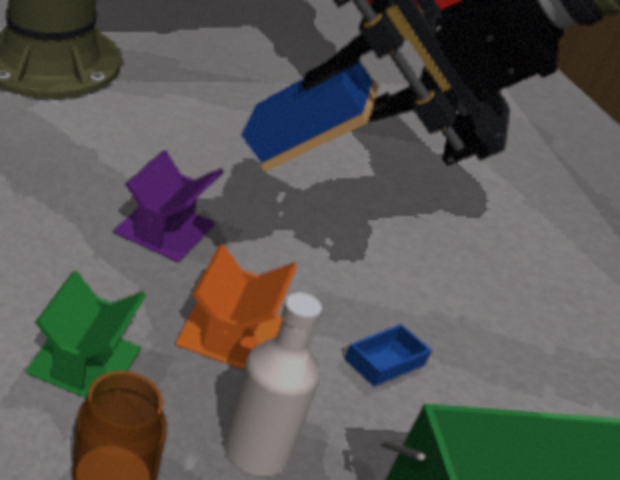

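The pair is flipped with the mould on top and the plate under it, still clamped; the empty orange stand is at (240,310) in the crop. Next I bring it down into the stand.

Emit:
send_rows:
  xyz:
    - [5,-8,10]
    - [12,-16,20]
    - [20,-24,32]
    - [28,-32,44]
    - [36,-40,56]
    - [44,-48,68]
    - [52,-56,78]
    - [58,-64,86]
    - [61,-72,92]
    - [61,-80,94]
  dr:
    - [0,0,0.006]
    - [0,0,0.006]
    - [0,0,0.006]
    - [0,0,0.006]
    - [0,0,0.006]
    - [0,0,0.006]
    - [0,0,0.006]
    - [0,0,0.006]
    - [0,0,0.006]
    - [0,0,0.006]

```text
time: 10.3
position: [0.5938, 0.2035, 0.1402]
tool_rot: [2.315, -0.495, -0.203]
ft_force: [0.4, 0.1, -2.6]
grip_width: 0.477
grip_force: 49.9
```

Run:
```python
from h import *
s=get_state(); print(s["joint_positions"].round(3),s["position"],s["tool_rot"],s["grip_force"],s["grip_width"],s["ft_force"])
g=np.load("grasp.npy"); R=Ro.from_rotvec(g[3:])*Ro.from_rotvec([0,0,np.pi])
print(rel(g[:3],R.as_matrix()))
```

```text
[-1.136  1.104  1.15   1.159 -0.297  1.826 -2.083] [0.5938479  0.20352046 0.14015707] [ 2.31457324 -0.49513884 -0.20335477] 49.91895440922235 0.47746918790981435 [ 0.39593842  0.07235094 -2.58922314]
(array([ -1.3, -29.3,   4.4]), array([ 0.001 ,  0.0018, -0.0025]))
```

Emit:
send_rows:
  xyz:
    - [-1,-6,0]
    - [-1,-12,0]
    - [-1,-18,0]
    - [-1,-23,0]
    - [-1,-26,0]
    - [-1,-28,1]
    - [-1,-29,2]
    - [-1,-29,3]
    - [-1,-29,4]
    - [-1,-29,4]
  dr:
    - [0,0,0]
    - [0,0,0]
    - [0,0,0]
    - [0,0,0]
    - [0,0,0]
    - [0,0,0]
    - [0,0,0]
    - [0,0,0]
    - [0,0,0]
    - [0,0,0]

```text
time: 11.13
position: [0.5997, 0.2208, 0.1183]
tool_rot: [2.316, -0.494, -0.202]
ft_force: [-0.1, -0.0, -2.9]
grip_width: 0.48
grip_force: 49.9
```

Run:
```python
from h import *
s=get_state(); print(s["joint_positions"].round(3),s["position"],s["grip_force"],s["grip_width"],s["ft_force"],s["torque"])
g=np.load("grasp.npy"); R=Ro.from_rotvec(g[3:])*Ro.from_rotvec([0,0,np.pi])
print(rel(g[:3],R.as_matrix())); print((s["ft_force"]+[0,0,2.7])@np.c_[frame()])
print((s["ft_force"]+[0,0,2.7])@np.array(frame()).T)
```

```text
[-1.123  1.14   1.129  1.119 -0.324  1.831 -2.112] [0.59974574 0.22079903 0.11829328] 49.91922847213573 0.47972717095113193 [-0.08304618 -0.02941158 -2.94945568] [ 1.24561758 -0.35582886 -0.00988437]
(array([ 0.4, -1. ,  1.7]), array([ 0.0001,  0.0007, -0.0018]))
[ 0.06064674 -0.06390369 -0.21927552 -0.13350808]
[ 0.06064674 -0.06390369 -0.21927552 -0.13350808]
```

Emit:
send_rows:
  xyz:
    - [0,-0.5,0]
    - [0,-1,0.5]
    - [0,-1.5,1]
    - [0,-2,1.5]
    - [0,-2,2]
    - [0,-2,2.5]
    - [0,-2,2.5]
    - [0,-2,2.5]
    - [0,-2,2.5]
    - [0,-2,2.5]
  dr:
    - [0,0,0]
    - [0,0,0]
    - [0,0,0]
    - [0,0,0]
    - [0,0,0]
    - [0,0,0]
    - [0,0,0]
    - [0,0,0]
    - [0,0,0]
    - [0,0,0]

```text
time: 11.97
position: [0.6, 0.2208, 0.1173]
tool_rot: [2.315, -0.494, -0.2]
ft_force: [-1.0, 2.2, 5.5]
grip_width: 0.479
grip_force: 49.9
```

Run:
```python
from h import *
s=get_state(); print(s["position"],s["ft_force"],s["torque"])
g=np.load("grasp.npy"); R=Ro.from_rotvec(g[3:])*Ro.from_rotvec([0,0,np.pi])
print(rel(g[:3],R.as_matrix())); print((s["ft_force"]+[0,0,2.7])@np.array(frame()).T)
```

```text
[0.60001486 0.22078721 0.11727297] [-0.96338482  2.2499786   5.46755524] [-0.12341423  0.42219869 -0.33407852]
(array([ 0.1, -0.2,  1.1]), array([ 0.0008, -0.0012, -0.0029]))
[-1.66361382 -1.79524457  6.95168631  4.59898109]
```

Emit:
send_rows:
  xyz:
    - [0,0.5,-0.5]
    - [0,0.5,-0.5]
    - [0,0.5,-0.5]
    - [0,0.5,-0.5]
    - [0,0.5,-0.5]
    - [0,0.5,-0.5]
    - [0,0.5,-0.5]
    - [0,0.5,-0.5]
    - [0,0.5,-0.5]
    - [0,0.5,-0.5]
  dr:
    - [0,0,0]
    - [0,0,0]
    - [0,0,0]
    - [0,0,0]
    - [0,0,0]
    - [0,0,0]
    - [0,0,0]
    - [0,0,0]
    - [0,0,0]
    - [0,0,0]
  jaw: 60
  grip_force: 10

```text
time: 12.8
position: [0.5997, 0.2209, 0.1157]
tool_rot: [2.316, -0.493, -0.202]
ft_force: [0.7, -0.2, 0.5]
grip_width: 0.69
grip_force: 0.0
```

Run:
```python
from h import *
s=get_state(); print(s["position"],s["ft_force"],s["grip_width"])
a=get_image("wrist"); b=cv2.resize(get_image("scene")[180:300,400:520],(400,400))
cv2.imwrite("pics/r4.png",np.hstack([a[80:,140:540],b])[:,:,::-1])
```

```text
[0.5997153  0.22089998 0.11572018] [ 0.73508185 -0.23125053  0.46854456] 0.6900412717455887
```

View pics/r4.png

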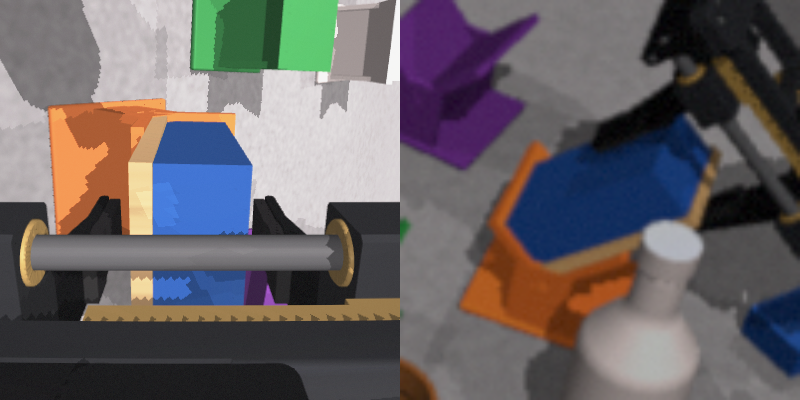

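The pair sits in the orange stand with the plate underneath and the mould on top. In the left panel the fingers, at x≈110 and 265, are clear of both faces. I retreat along the tool axis.

Emit:
send_rows:
  xyz:
    - [0,0,-4]
    - [0,0,-10]
    - [0,0,-20]
    - [0,0,-32]
    - [0,0,-44]
    - [0,0,-56]
    - [0,0,-66]
    - [-10,20,-66]
    - [-25,45,-66]
    - [-40,70,-66]
  dr:
    - [0,0,0]
    - [0,0,0]
    - [0,0,0]
    - [0,0,0]
    - [0,0,0]
    - [0,0,0]
    - [0,0,0]
    - [0,0,0]
    - [0,0,0]
    - [0,0,0]

```text
time: 13.73
position: [0.5616, 0.2339, 0.2124]
tool_rot: [2.315, -0.493, -0.201]
ft_force: [0.7, 0.1, 0.8]
grip_width: 0.684
grip_force: 0.0
```

Run:
```python
from h import *
s=get_state(); print(s["joint_positions"].round(3),s["position"],s["ft_force"],s["grip_width"])
print((s["position"]-np.array(OC))@np.array(frame()).T*1000)
print(rel(*goal(OC,50,150,"C",S=-40)))
print(rel(*goal(OC,50,150,"D",S=-40)))
```

```text
[-1.197  1.014  1.164  1.141 -0.239  1.927 -2.1  ] [0.56164153 0.23394251 0.21240213] [0.68424812 0.08009036 0.75229888] 0.6841555307816052
[-40.49159458 -39.21849809 147.00306303  89.73930081]
(array([-0.8, 60.4, 96.9]), array([ 1.2098,  1.2066, -1.2098]))
(array([-0.8, 60.4, 96.9]), array([ 1.2067, -1.2098,  1.2098]))
```

Emit:
send_rows:
  xyz:
    - [0,10,0]
    - [0,20,0]
    - [0,30,0]
    - [0,40,0]
    - [0,50,10]
    - [0,60,20]
    - [0,70,30]
    - [0,75,40]
    - [0,75,50]
    - [0,75,60]
  dr:
    - [0.069,0.069,-0.069]
    - [0.138,0.138,-0.138]
    - [0.207,0.207,-0.207]
    - [0.276,0.276,-0.276]
    - [0.345,0.345,-0.345]
    - [0.414,0.414,-0.414]
    - [0.483,0.483,-0.483]
    - [0.552,0.552,-0.552]
    - [0.621,0.621,-0.621]
    - [0.69,0.69,-0.69]
  jaw: 87

```text
time: 14.57
position: [0.5246, 0.1483, 0.225]
tool_rot: [2.873, 0.526, 0.411]
ft_force: [-0.0, -0.9, -0.6]
grip_width: 0.999
grip_force: 0.0
```

Run:
```python
from h import *
s=get_state(); print(s["joint_positions"].round(3),s["position"],s["ft_force"],s["grip_width"])
print((s["position"]-np.array(OC))@np.array(frame()).T*1000)
print(rel(*goal(OC,50,150,"C",S=-40)))
```

```text
[-1.754 -0.261  1.128  1.974  0.58   1.162 -2.031] [0.52463359 0.14829081 0.2249813 ] [-0.03457636 -0.91822908 -0.62051481] 0.9987928033510659
[ 52.80761536 -38.18925351  89.925378   164.60662384]
(array([-22.9,   2.4,  35.8]), array([ 0.6057,  0.6051, -0.6088]))
```

Emit:
send_rows:
  xyz:
    - [0,0,0]
    - [0,0,0]
    - [0,0,0]
    - [0,0,0]
    - [-4,0,4]
    - [-8,0,8]
    - [-12,0,12]
    - [-16,0,18]
    - [-20,0,24]
    - [-22,0,30]
  dr:
    - [0.067,0.067,-0.067]
    - [0.134,0.134,-0.134]
    - [0.201,0.201,-0.201]
    - [0.268,0.268,-0.268]
    - [0.335,0.335,-0.335]
    - [0.402,0.402,-0.402]
    - [0.469,0.469,-0.469]
    - [0.536,0.536,-0.536]
    - [0.606,0.606,-0.608]
    - [0.606,0.606,-0.608]

```text
time: 15.4
position: [0.5127, 0.1357, 0.1946]
tool_rot: [-2.418, -1.272, -0.8]
ft_force: [-0.4, 0.7, -0.2]
grip_width: 1.001
grip_force: 0.0
```

Run:
```python
from h import *
s=get_state(); print(s["joint_positions"].round(3),s["position"],s["ft_force"],s["grip_width"])
print((s["position"]-np.array(OC))@np.array(frame()).T*1000)
print(rel(*goal(OC,50,150,"C",S=0)))
```

```text
[-0.951 -0.278  0.885  2.204 -0.421  0.757 -0.388] [0.51272407 0.13574106 0.19455635] [-0.4028898   0.65974958 -0.24164269] 1.0005730092409446
[ 69.1164244  -43.96469444  56.87961597 154.62500073]
(array([ 0.3, 43.5, 10.3]), array([ 0.119 ,  0.1452, -0.1395]))
```

Emit:
send_rows:
  xyz:
    - [0,5,0]
    - [0,10,0]
    - [0,15,0]
    - [0,20,0]
    - [0,25,0]
    - [0,30,0]
    - [0,35,0]
    - [0,40,0]
    - [0,43,0]
    - [0,43,0]
  dr:
    - [0.02,0.02,-0.02]
    - [0.04,0.04,-0.04]
    - [0.06,0.06,-0.06]
    - [0.08,0.08,-0.08]
    - [0.1,0.1,-0.1]
    - [0.11,0.12,-0.12]
    - [0.119,0.145,-0.14]
    - [0.119,0.145,-0.14]
    - [0.119,0.145,-0.14]
    - [0.119,0.145,-0.14]

```text
time: 16.23
position: [0.5484, 0.1118, 0.1937]
tool_rot: [-2.161, -1.401, -0.888]
ft_force: [0.3, -0.0, -0.5]
grip_width: 0.999
grip_force: 0.0
```

Run:
```python
from h import *
s=get_state(); print(s["joint_positions"].round(3),s["position"],s["ft_force"],s["grip_width"])
print((s["position"]-np.array(OC))@np.array(frame()).T*1000)
print(rel(*goal(OC,50,100,"C",S=1)))
a=get_image("wrist");b=get_image("top")[140:340,110:400]
cv2.imwrite("pics/c5.png",np.hstack([cv2.resize(a,(480,360)),cv2.resize(b,(320,360))])[:,:,::-1])
print(proj("wrist",[goal(OC,U,N,"C",S=S)[0] for U,N,S in [(100,41,-31),(100,41,31),(0,41,31),(0,41,-31),(100,7,-35),(100,7,35)]],s).round(0)*.75)
```

```text
[-0.981  0.083  1.23   2.105 -0.99   1.103  0.342] [0.54839803 0.11177837 0.19372682] [ 0.34472577 -0.00466117 -0.50881018] 0.9991765145996016
[ 76.49752089  -1.62840584  51.07382984 159.25766137]
(array([-0.8,  2.6, 59.3]), array([ 0.0009,  0.0054, -0.0012]))
[[211.5  126.  ]
 [280.5  126.  ]
 [277.5  228.  ]
 [215.25 228.  ]
 [211.5  123.  ]
 [280.5  123.  ]]
```

View pics/c5.png

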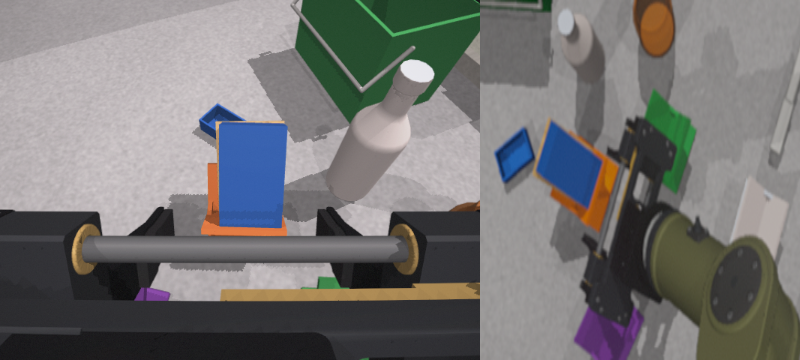

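The mould bottom appears at panel corners (218,121), (288,124), (284,228) and (217,226). That puts it about 5 mm to tool +y and slightly turned, so I correct while descending.

Emit:
send_rows:
  xyz:
    - [0,2,4]
    - [0,4,12]
    - [0,6,22]
    - [0,6.5,32]
    - [0,6.5,42]
    - [0,6.5,52]
    - [0,6.5,62]
    - [0,6.5,70]
    - [0,6.5,76]
    - [0,6.5,80]
  dr:
    - [0,0.005,0.01]
    - [0,0.005,0.02]
    - [0,0.005,0.02]
    - [0,0.005,0.02]
    - [0,0.005,0.02]
    - [0,0.005,0.02]
    - [0,0.005,0.02]
    - [0,0.005,0.02]
    - [0,0.005,0.02]
    - [0,0.005,0.02]

```text
time: 17.17
position: [0.5762, 0.1627, 0.1367]
tool_rot: [-2.164, -1.376, -0.886]
ft_force: [0.2, -0.3, -0.2]
grip_width: 1.0
grip_force: 0.0
```

```bash
cat > m.py <<'E'
from h import *
def blue():
    s=get_state(); a=get_image("wrist"); h=cv2.cvtColor(a,cv2.COLOR_RGB2HSV)
    m=cv2.inRange(h,(100,120,40),(130,255,255)); m[320:]=0
    n,l,st,c=cv2.connectedComponentsWithStats(m); i=1+np.argmax(st[1:,4]); 
    for y in range(st[i,1]+5,st[i,1]+st[i,3]-3,20):
        x=np.where(l[y]==i)[0]; print(y,x.min(),x.max(),(x.min()+x.max())/2)
    return s
E
python3 - <<'E'
from m import *
s=blue(); print(s["joint_positions"].round(3),s["ft_force"])
print((s["position"]-np.array(OC))@np.array(frame()).T*1000,rel(*goal(OC,50,30,"C",S=5)))
print(proj("wrist",[goal(OC,U,N,"C",S=S)[0] for U,N,S in [(100,41,-26),(100,41,36),(30,41,36),(30,41,-26)]],s).round(0))
E
```

```text
182 268 393 330.5
202 267 394 330.5
222 267 393 330.0
242 268 392 330.0
262 269 391 330.0
282 270 391 330.5
302 271 390 330.5
[-0.9    0.315  1.1    2.109 -1.262  1.117  0.466] [ 0.20659896 -0.29769051 -0.18911588]
[18.65838267  3.06313791 51.66836979 78.05530762] (array([-1.5,  2.3, 47.6]), array([-0.0022, -0.0009, -0.0202]))
[[262. 187.]
 [394. 184.]
 [390. 319.]
 [271. 321.]]
```

Emit:
send_rows:
  xyz:
    - [0,2,0]
    - [0,2,6]
    - [0,2,12]
    - [0,2,18]
    - [0,2,24]
    - [0,2,30]
    - [0,2,36]
    - [0,2,41]
    - [0,2,45]
    - [0,2,47]
  dr:
    - [0,0,0]
    - [0,0,0]
    - [0,0,0]
    - [0,0,0]
    - [0,0,0]
    - [0,0,0]
    - [0,0,0]
    - [0,0,0]
    - [0,0,0]
    - [0,0,0]

```text
time: 18.05
position: [0.5916, 0.1919, 0.1029]
tool_rot: [-2.165, -1.375, -0.885]
ft_force: [-0.5, 0.6, 0.2]
grip_width: 1.003
grip_force: 0.0
```

Emit:
send_rows:
  xyz:
    - [0,0,0]
    - [0,0,0]
    - [0,0,0]
    - [0,0,0]
    - [0,0,0]
    - [0,0,0]
    - [0,0,0]
    - [0,0,0]
    - [0,0,0]
    - [0,0,0]
  dr:
    - [0,0,0]
    - [0,0,0]
    - [0,0,0]
    - [0,0,0]
    - [0,0,0]
    - [0,0,0]
    - [0,0,0]
    - [0,0,0]
    - [0,0,0]
    - [0,0,0]
  jaw: 64
  grip_force: 6

```text
time: 18.88
position: [0.5917, 0.1914, 0.1035]
tool_rot: [-2.166, -1.375, -0.886]
ft_force: [0.3, 0.5, -0.0]
grip_width: 0.737
grip_force: 0.0
```

Run:
```python
from m import *
s=blue(); print(s["joint_positions"].round(3),s["ft_force"],s["grip_width"]*87,s["grip_force"])
print((s["position"]-np.array(OC))@np.array(frame()).T*1000,rel(*goal(OC,50,30,"C",S=5)))
```

```text
192 249 403 326.0
212 239 410 324.5
232 241 409 325.0
252 242 407 324.5
272 243 406 324.5
292 244 405 324.5
[-0.874  0.413  1.022  2.098 -1.38   1.101  0.514] [ 0.25461398  0.52077924 -0.00159461] 64.14540018414385 0.0
[-13.83421965   5.58243125  51.18328864  31.61874758] (array([-1.2, -0.6,  1.6]), array([-0.0007, -0.001 , -0.0209]))
```

Emit:
send_rows:
  xyz:
    - [0,0,0]
    - [0,0,0]
    - [0,0,0]
    - [0,0,0]
    - [0,0,0]
    - [0,0,0]
    - [0,0,0]
    - [0,0,0]
    - [0,0,0]
    - [0,0,0]
  dr:
    - [0,0,0]
    - [0,0,0]
    - [0,0,0]
    - [0,0,0]
    - [0,0,0]
    - [0,0,0]
    - [0,0,0]
    - [0,0,0]
    - [0,0,0]
    - [0,0,0]
  jaw: 50
  grip_force: 22

```text
time: 19.77
position: [0.5915, 0.1915, 0.1035]
tool_rot: [-2.165, -1.375, -0.885]
ft_force: [-3.2, -0.2, 2.3]
grip_width: 0.712
grip_force: 21.9
```

Emit:
send_rows:
  xyz:
    - [0,0,-2]
    - [0,0,-5]
    - [0,0,-9]
    - [0,0,-14]
    - [0,0,-19]
    - [0,0,-25]
    - [0,0,-31]
    - [0,0,-38]
    - [0,0,-46]
    - [0,0,-55]
  dr:
    - [0,0,0]
    - [0,0,0]
    - [0,0,0]
    - [0,0,0]
    - [0,0,0]
    - [0,0,0]
    - [0,0,0]
    - [0,0,0]
    - [0,0,0]
    - [0,0,0]

```text
time: 20.6
position: [0.5756, 0.1548, 0.1427]
tool_rot: [-2.167, -1.375, -0.885]
ft_force: [-0.4, 0.0, -0.4]
grip_width: 0.712
grip_force: 21.9
```

Run:
```python
from m import *
s=get_state(); print(s["joint_positions"].round(3),s["ft_force"],s["grip_width"]*87,s["grip_force"])
print((s["position"]-np.array(OC))@np.array(frame()).T*1000,rel(*goal(OC,50,100,"C",S=5)))
b=get_image("scene")[150:300,380:580]; t=get_image("top")[190:290,130:265]
cv2.imwrite("pics/l6.png",np.hstack([cv2.resize(b,(400,300)),cv2.resize(t,(400,300))])[:,:,::-1])
```

```text
[-0.899  0.303  1.113  2.104 -1.241  1.125  0.457] [-0.44366686  0.01786651 -0.4338579 ] 61.947474921443664 21.919171269983053
[26.13547071  5.69613276 50.59958649 87.56072363] (array([ -0.6,  -0.7, -12.4]), array([-0.0004, -0.0003, -0.0213]))
```

View pics/l6.png

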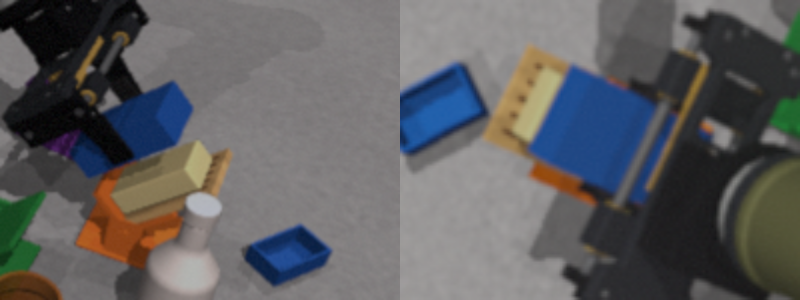

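The mould is clear. The soap lies on its plate in the orange stand (scene panel (160,180)). Next I lift further and travel to the white stand.

Emit:
send_rows:
  xyz:
    - [4,0,-10]
    - [14,0,-24]
    - [28,0,-38]
    - [42,0,-52]
    - [46,4,-62]
    - [34,10,-78]
    - [18,16,-94]
    - [2,22,-110]
    - [-14,28,-126]
    - [-30,34,-142]
  dr:
    - [0,0,0]
    - [0,0,0]
    - [0,0,0]
    - [0,0,0]
    - [0,0,0]
    - [0,0,0]
    - [0,0,0]
    - [0,0,0]
    - [0,0,0]
    - [0,0,0]

```text
time: 21.53
position: [0.5563, 0.0294, 0.2208]
tool_rot: [-2.165, -1.375, -0.886]
ft_force: [0.6, -0.5, -1.4]
grip_width: 0.715
grip_force: 21.9
```

Run:
```python
from m import *
s=get_state(); print(s["joint_positions"].round(3),s["position"],s["ft_force"],s["grip_width"]*87,s["grip_force"])
print(rel(*goal(WC,56,100,"C",S=0)))
```

```text
[-0.735  0.18   1.191  2.003 -1.003  1.312  0.418] [0.55633978 0.02940556 0.22080556] [ 0.63146636 -0.54736207 -1.40300989] 62.1762273329363 21.920579317957163
(array([-194. ,   49.5, -102.8]), array([-0.001 , -0.0013, -0.0206]))
```

Emit:
send_rows:
  xyz:
    - [-18,5,-12]
    - [-38,10,-24]
    - [-58,15,-36]
    - [-78,20,-48]
    - [-98,25,-60]
    - [-118,30,-72]
    - [-138,35,-84]
    - [-158,40,-94]
    - [-176,45,-102]
    - [-190,49,-103]
  dr:
    - [0,0,0]
    - [0,0,0]
    - [0,0,0]
    - [0,0,0]
    - [0,0,-0.01]
    - [0,0,-0.02]
    - [0,0,-0.02]
    - [0,0,-0.02]
    - [0,0,-0.02]
    - [0,0,-0.02]

```text
time: 22.37
position: [0.5128, -0.1806, 0.1576]
tool_rot: [-2.159, -1.397, -0.893]
ft_force: [0.3, -0.4, -1.1]
grip_width: 0.715
grip_force: 21.9
```

Run:
```python
from m import *
s=get_state(); print(s["joint_positions"].round(3),s["position"],s["ft_force"],s["grip_width"]*87,s["grip_force"])
print(rel(*goal(WC,56,45,"C",S=0)))
```

```text
[-0.124  0.556  1.083  1.858 -1.101  1.66   0.875] [ 0.51283932 -0.180643    0.15760562] [ 0.29036746 -0.4080624  -1.08605876] 62.19550754468751 21.920136641710997
(array([-2.2, -0.2, 56. ]), array([ 0.0015,  0.0004, -0.0028]))
```

Emit:
send_rows:
  xyz:
    - [-1,0,8]
    - [-1,0,17]
    - [-1,0,26]
    - [-1,0,35]
    - [-1,0,44]
    - [-1,0,52]
    - [-1,0,58]
    - [-1,0,63]
    - [-1,0,66]
    - [-1,0,68]
  dr:
    - [0,0,0]
    - [0,0,0]
    - [0,0,0]
    - [0,0,0]
    - [0,0,0]
    - [0,0,0]
    - [0,0,0]
    - [0,0,0]
    - [0,0,0]
    - [0,0,0]

```text
time: 23.2
position: [0.5329, -0.1339, 0.1096]
tool_rot: [-2.155, -1.399, -0.893]
ft_force: [-0.7, -0.4, -1.1]
grip_width: 0.71
grip_force: 21.9
```

Emit:
send_rows:
  xyz:
    - [0,0,0.5]
    - [0,0,1]
    - [0,0,1.5]
    - [0,0,2]
    - [0,0,2.5]
    - [0,0,3]
    - [0,0,3.5]
    - [0,0,4]
    - [0,0,4]
    - [0,0,4]
  dr:
    - [0,0,0]
    - [0,0,0]
    - [0,0,0]
    - [0,0,0]
    - [0,0,0]
    - [0,0,0]
    - [0,0,0]
    - [0,0,0]
    - [0,0,0]
    - [0,0,0]

```text
time: 24.03
position: [0.5339, -0.1317, 0.107]
tool_rot: [-2.155, -1.399, -0.893]
ft_force: [0.4, 1.5, -0.8]
grip_width: 0.714
grip_force: 21.9
```

Run:
```python
from m import *
s=get_state(); print(s["joint_positions"].round(3),s["position"],(s["ft_force"]+[0,0,1])@np.array(frame()).T)
print((s["position"]-np.array(WC))@np.array(frame()).T*1000)
b=get_image("scene")[180:280,230:330]; t=get_image("top")[220:320,310:410]
cv2.imwrite("pics/p7.png",np.hstack([cv2.resize(b,(400,400)),cv2.resize(t,(400,400))])[:,:,::-1])
```

```text
[-0.187  0.593  1.03   1.927 -1.179  1.561  0.894] [ 0.53388654 -0.13167312  0.1069551 ] [-1.50999119 -0.27132243  1.19406111 -0.9413889 ]
[-23.09755464  -0.55616971  60.14131062  27.47643558]
```

Emit:
send_rows:
  xyz:
    - [-1,0,0]
    - [-2,0,0]
    - [-3,0,0.5]
    - [-4,0,1]
    - [-4,0,1.5]
    - [-4,0,2]
    - [-4,0,2.5]
    - [-4,0,3]
    - [-4,0,3]
    - [-4,0,3]
  dr:
    - [0,0,0]
    - [0,0,0]
    - [0,0,0]
    - [0,0,0]
    - [0,0,0]
    - [0,0,0]
    - [0,0,0]
    - [0,0,0]
    - [0,0,0]
    - [0,0,0]

```text
time: 24.97
position: [0.5335, -0.1325, 0.1023]
tool_rot: [-2.155, -1.399, -0.893]
ft_force: [-0.7, -1.7, 1.8]
grip_width: 0.714
grip_force: 21.9
```

Run:
```python
from m import *
s=get_state(); print((s["ft_force"]+[0,0,1])@np.array(frame()).T,s["torque"])
print((s["position"]-np.array(WC))@np.array(frame()).T*1000)
```

```text
[1.82785728 0.01031474 0.70104344 3.286024  ] [-0.83410886  0.58957109  0.18876135]
[-22.18620473  -0.55337672  56.17796243  24.80193081]
```

Contact with the deck is at the expected depth. I slide down the deck towards the wall.

Emit:
send_rows:
  xyz:
    - [-0.5,0,-0.5]
    - [-1,0,-0.5]
    - [-1.5,0,-0.5]
    - [-2,0,-0.5]
    - [-2.5,0,-0.5]
    - [-3,0,-0.5]
    - [-3.5,0,-0.5]
    - [-4,0,-0.5]
    - [-4.5,0,-0.5]
    - [-4.5,0,-0.5]
  dr:
    - [0,0,0]
    - [0,0,0]
    - [0,0,0]
    - [0,0,0]
    - [0,0,0]
    - [0,0,0]
    - [0,0,0]
    - [0,0,0]
    - [0,0,0]
    - [0,0,0]

```text
time: 25.8
position: [0.532, -0.1356, 0.099]
tool_rot: [-2.156, -1.399, -0.893]
ft_force: [0.5, 0.8, -1.1]
grip_width: 0.719
grip_force: 21.9
```

Run:
```python
from m import *
s=get_state(); print((s["ft_force"]+[0,0,1])@np.array(frame()).T,s["torque"])
print((s["position"]-np.array(WC))@np.array(frame()).T*1000)
```

```text
[-0.94552207  0.10984136  0.59007836 -0.74709178] [-0.99857542  0.42905726  0.01589688]
[-18.77293813  -0.65116225  51.45074857  24.90180486]
```

Emit:
send_rows:
  xyz:
    - [-0.5,0,0]
    - [-1,0,0]
    - [-1.5,0,0]
    - [-2,0,0]
    - [-2.5,0,0]
    - [-3,0,0]
    - [-3,0,0]
    - [-3,0,0]
    - [-3,0,0]
    - [-3,0,0]
  dr:
    - [0,0,0]
    - [0,0,0]
    - [0,0,0]
    - [0,0,0]
    - [0,0,0]
    - [0,0,0]
    - [0,0,0]
    - [0,0,0]
    - [0,0,0]
    - [0,0,0]

```text
time: 26.63
position: [0.5317, -0.1361, 0.0984]
tool_rot: [-2.151, -1.399, -0.896]
ft_force: [-0.6, 3.6, 6.2]
grip_width: 0.714
grip_force: 22.0
```

Run:
```python
from m import *
s=get_state(); print((s["ft_force"]+[0,0,1])@np.array(frame()).T,s["torque"])
print((s["position"]-np.array(WC))@np.array(frame()).T*1000)
b=get_image("scene")[180:280,230:330]; t=get_image("top")[220:320,310:410]
cv2.imwrite("pics/p7.png",np.hstack([cv2.resize(b,(400,400)),cv2.resize(t,(400,400))])[:,:,::-1])
```

```text
[-3.05811214 -2.04002322  7.27783464  2.95301098] [0.50051523 0.07570861 0.37384441]
[-18.13760137  -0.70968829  50.54944898  24.89900713]
```

Both the wall and the deck are in contact, so I release and back off along the deck normal.

Emit:
send_rows:
  xyz:
    - [1,0,0]
    - [1.5,0,0]
    - [1.5,0,0]
    - [1.5,0,0]
    - [1.5,0,0]
    - [1.5,0,0]
    - [1.5,0,0]
    - [1.5,0,0]
    - [1.5,0,0]
    - [1.5,0,0]
  dr:
    - [0,0,0]
    - [0,0,0]
    - [0,0,0]
    - [0,0,0]
    - [0,0,0]
    - [0,0,0]
    - [0,0,0]
    - [0,0,0]
    - [0,0,0]
    - [0,0,0]
  jaw: 84

```text
time: 27.57
position: [0.5317, -0.1365, 0.0981]
tool_rot: [-2.155, -1.399, -0.893]
ft_force: [0.4, 0.6, -0.2]
grip_width: 0.966
grip_force: 0.0
```

Emit:
send_rows:
  xyz:
    - [0,0,-3]
    - [0,0,-8]
    - [0,0,-16]
    - [0,0,-26]
    - [0,0,-38]
    - [0,0,-52]
    - [0,0,-68]
    - [0,0,-86]
    - [0,0,-104]
    - [0,0,-120]
  dr:
    - [0,0,0]
    - [0,0,0]
    - [0,0,0]
    - [0,0,0]
    - [0,0,0]
    - [0,0,0]
    - [0,0,0]
    - [0,0,0]
    - [0,0,0]
    - [0,0,0]

```text
time: 28.4
position: [0.4965, -0.2162, 0.1847]
tool_rot: [-2.157, -1.399, -0.894]
ft_force: [0.5, -0.0, 0.2]
grip_width: 0.964
grip_force: 0.0
```

Run:
```python
from m import *
s=get_state(); print(s["position"],s["ft_force"],s["time"])
b=get_image("scene")[170:320,230:530]; t=get_image("top")[190:310,130:430]
cv2.imwrite("pics/p8.png",np.vstack([cv2.resize(b,(600,300)),cv2.resize(t,(600,240))])[:,:,::-1])
```

```text
[ 0.49653527 -0.21615697  0.18469193] [ 0.54066957 -0.01009934  0.24243536] 28.4
```

View pics/p8.png

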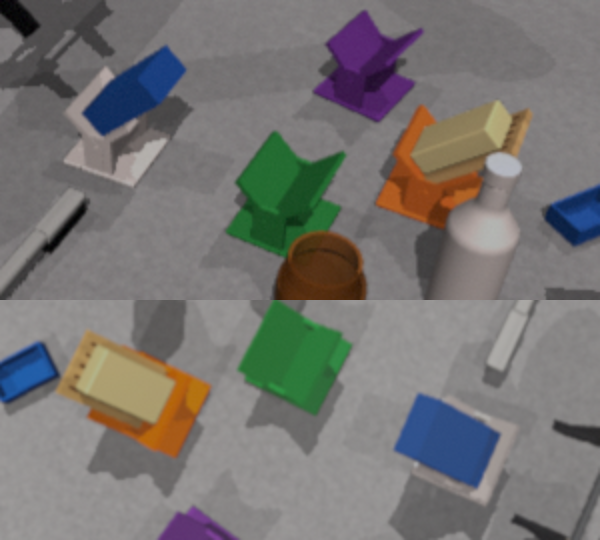

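The mould leans mouth down in the white stand (scene panel (135,90)), and the soap lies on its plate in the orange stand (460,140). The gripper is clear, and the jar, bottle and brush look undisturbed. I hand in the job.

```bash
python3 -c "
from bench import *
print(close_job())"
```

```text
the job is handed in; nothing more can be done
None
```

The job is handed in at about 28 s of the 72 s allowed: the soap lies on its plate in the orange stand, the empty mould leans mouth down in the white stand, and I saw no bystander disturbed, though I never put the brush holder in a later picture; the verdict was not shown to me.

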